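# Put the feed drive back in gear

## Task

The feed drive on the sloping stand is out of gear: its sliding gear is parked high on its stud, resting on the forked lock slide. Draw the lock slide fully back by its red handle, take the sliding gear by its hub and rock it about the stud while easing it down until its teeth drop into mesh with the motor gear and it is fully home, then push the lock slide fully in over the gear to lock it there and let go. Leave the oil can and the spanner beside the stand where they are.

Things in the scene. Friction and masses are not known exactly. Their poses are not given: they have to be found in the camera images.
- deck: Green deck of the drive, 158 x 280 mm, sloping 30 degrees down to the robot. Origin: on the stud's axis, at the seat of the gear when home (6 mm above the deck's face). z runs out along the stud, leaning 30 degrees from upright towards the robot; x up the slope, away from the robot; y level, to the robot's left. 'Deck' coordinates below are in this frame, in mm.
- stud: Steel pin, 16 mm thick, on which the sliding gear turns and slides; same origin and axes as the deck; ends at deck z 54. Up and down the slope from it (along x) the space beside the hub is free for fingers. To its left (+y) stands the lock slide's guide from y 56 to 156, top at z 28; to its right the motor gear.
- guard_top (a point): Middle of the top edge of the yellow sheet-metal back guard, which stands square to the deck at deck x 88, from z -6 to 106, over the whole width (y -115 to 165). It so leans out over the gears and the handle and leaves no room above them for an upright gripper: come in along the stud's axis.
- gear_hub (a point): Loose steel sliding gear, 0.3 to 0.65 kg: a disc 89 mm across its 16 teeth (pitch 22.5 degrees), 14 mm thick, with a plain round hub on top, 30 mm across, 26 mm tall, to grip. This point: on the axis half-way up the hub, 27 mm above the underside. z runs out along the axis; y passes through the middle of a tooth.
- gear_foot (a point): Centre of the sliding gear's underside. Parked it is at deck z 22. Once the slide is drawn back the gear drops by itself about 8 mm, on to the tops of the motor gear's teeth (z about 11 to 14), perhaps leaning 3 or 4 degrees; meshed and home it is at z 0, the hub then at z 14 to 40.
- gear_home (a point): Where gear_foot lies when the gear is home: the deck's origin, on the stud's axis.
- motor_gear (a joint): Dark motor gear, 69 mm across its 12 teeth, deck z 0 to 14 (nut to 18), axis parallel to the stud at deck x 0, y -70.5. A brake holds it fast. Angle in rad about deck z; at 0 a tooth points straight at the stud. It starts at -0.02 to 0.09, tooth on tooth with the other gear: near a half pitch out of mesh. In mesh the teeth have about 1 mm play either side.
- lock_slide (a joint): Forked steel slide left of the gear, running level along deck y; value in m: 0 fully in, 0.060 fully back (to the left, away from the gear). Starts 0 to 0.006 out. It is clear of the gear from 0.054. Stiff: about 5 N either way; stays where left. Its 6 mm thick fork (deck z 16 to 22, slot 36 mm) goes under the parked gear, or over the gear's rim once that is home.
- slide_handle (a point): Middle of the lock slide's upright red handle: a tab 12 mm thick along deck y, 34 mm wide along deck x, deck z 25 to 64. This point is at deck x 0, z 47, y 88 plus the slide's value. On either side along y 35 mm are free, even beside the parked gear. Strips up to deck z 28 flank it, from x 24 out on both sides.
- oil_can: Small red oil can with a thin bent spout, 64 x 84 mm, 192 mm tall, standing on the worktop right of the stand. Origin under its middle.
- spanner: Steel spanner, 206 mm long, 7 mm thick, lying on the worktop in front of the stand. Origin under its middle.
Things that resemble listed ones, but are neither listed nor needed, are in the scene too. What is shaped like the part that bears gear_hub but green or purple is not meant.

How it is judged (in metres and radians):
On the way, in this order (a step that is already met when the one before it is completed fails the run):
1. the lock slide is drawn back clear of the gear, which is still out of mesh (value of joint lock_slide above 0.055 m and distance between gear_foot and gear_home above 0.008 m), for 0.1 s.
2. the sliding gear is in mesh and home on its seat, with the lock slide still back (distance between gear_foot and gear_home below 0.003 m and value of joint lock_slide above 0.05 m), for 0.2 s.
At the end, for the whole second after the job is handed in: The sliding gear is meshed and home (its underside within 3 mm of its seat, its axis within 0.06 rad of the stud's) and at rest, and the lock slide is pushed in over it to within 4 mm of its end (distance between gear_foot and gear_home below 0.003 m and angle between the z axis of gear_hub and the z axis of deck, either way round below 0.06 rad and value of joint lock_slide below 0.004 m and linear speed of sliding_gear below 0.02 m/s); the robot touches nothing.
It fails at once if the oil can is pushed aside (50 mm) or knocked over (distance of oil_can from where it was at the start of the episode above 0.05 m or angle between oil_can's own z axis and vertical above 0.5 rad).
It fails at once if the spanner is pushed aside (50 mm) (distance of spanner from where it was at the start of the episode above 0.05 m).
It also fails if it takes over 59 s, if anything falls off the work surface, if the arm or the gripper's body presses on something with over 40 N, if the wrist force passes 120 N, or if a joint passes its speed limit or range.

## Robot

A 6-joint arm with a two-finger parallel gripper is mounted at the origin on a cart in front of the work surface, level with it; the furniture and walls round the work are solid. World frame = base frame: x ahead of the robot, y to its left, z up, the work surface at z = 0. Lengths are in mm, angles in rad, forces in N, time in s.
With the tool pointing down it reaches from about 300 to 775 mm from the base axis. Payload 14.6 kg.
Tool frame: the origin (TCP) lies between the finger pads; the fingertips stand 11 mm ahead of it and the grasp point (between the pads) lies 8 mm behind it; z points along the fingers, y is the line along which they close (so a half turn about z gives the same grasp; the last joint's range is limited). The gripper opens to 94 mm and grips with 3 to 60 N. Pads are 16 mm wide; open, the fingers measure 119 mm over their backs; the gripper's body (75 mm by 177 mm) begins 78 mm behind the grasp point.
Start: joints at [-1.256, 0.3, 1.521, -0, 1.321, -0.067], TCP at [204.918, -510.39, 183.346] pointing down, gripper open.
Joint ranges: [-3.03, 3.03], [-0.79, 2.21], [0.23, 2.52], [-1.04, 4.18], [0, 3.07], [-2.55, 2.55]. Speed limits (rad/s): [2.22, 2.22, 2.57, 3.14, 3.14, 3.14].

## Interface

Orientations are given as [roll, pitch, yaw] about the fixed x, y, z axes, in that order (R = Rz(yaw) Ry(pitch) Rx(roll)).
In Python, from cell import manip gives the robot as it stands. The module is installed in compiled form; this text tells all that it offers.
- The arm moves only by the tool arm_command, never from a script. Its argument "rows" is one flat list of numbers, 5 for each row, row after row: the shift along the world's x, y, z in mm, then the turn about the world's z in degrees, then the finger opening in mm, from 0 to 94. In form: [dx, dy, dz, twist, jaw, dx, dy, dz, twist, jaw, ...]. A call has 1 to 5 rows; each row shifts and turns the commanded pose from where the row before left it; what a row does not reach is not made up. A row lasts 1/8 s, in which the tool goes at most 62.5 mm and 10.7 degrees, less where a joint would pass 70% of its speed; a pose out of reach is approached as far as the arm can. A call is refused whole if a number of a shift passes 62.5 or a number of a turn 10.7, either way. A call with a gripper value outside its range is refused whole. The fingers move at their own pace and stop on an object; "newtons" is the grip in N (left out, the last holds). Time passes only in rows, so rows that do not move let the fingers close. It gives the time, the measured TCP pose, the force and the opening at its end, in the units of the state.
- manip.read_state(): the state, without advancing time (a new reading comes with each control period).
- manip.camera(name): name is "scene" or "top"; returns a dict with "image" (384x512x3 uint8, blue, green, red), "z_map" (384x512 float32, mm along the optical axis (not along the pixel's ray), 0 where there is no reading), "fx", "fy", "cx", "cy" (pixels), "pose" (4x4, takes a point from camera to world coordinates). Camera axes: x right, y down, z forward; pixel columns grow to the right and rows downward; lengths in mm; the calibration is good to about 2 mm. A picture is of the moment at which its call begins.
- manip.sign_off(): hands the job in, once; it reports no verdict.
The state is a dict: "clock": time; "joints": joint angles; "qd": joint speeds; "effort": joint torques, N m; "eef_pos": TCP position; "eef_rot": TCP orientation; "wrist_force": force on the tool from outside, world axes, zero at the start; "moment": the same for the moment, N m; "finger_gap": finger opening in mm.
Only numpy, scipy, OpenCV 4.12 (cv2) and the standard library are available. Lean on these libraries where they do the work, as an engineer would, in place of code of your own. Each camera call takes 0.05 s, during which the arm holds its last target. There are 200 camera calls.

## Working session

There is one attempt and no reset: what is moved stays moved. The work goes in short steps, Python scripts to look and compute and a tool call to move; the robot and the scene stay as the last step left them, time stands still between calls to the robot, and variables do not carry over. Pictures are saved under pics/ and viewed, on a budget of 10 in all, crops included, one or two more only if the job needs it, and the job is handed in when it is done.

Besides the shell and the picture viewer there is one more tool, called after "Request:" as name(argument=value, ...) on one line, values as JSON. arm_command: Moves the arm, as the interface text tells. Its arguments: {"type":"object","properties":{"rows":{"type":"array","items":{"type":"number"}},"newtons":{"type":"number"}},"required":["rows"]}

```bash
mkdir -p pics; ls
cat > h.py <<'E'
import numpy as np, cv2
from cell import manip
def cam(n):
    return manip.camera(n)
def pts(c):
    z=c["z_map"]; v,u=np.mgrid[:z.shape[0],:z.shape[1]]
    P=np.dstack([(u-c["cx"])/c["fx"]*z,(v-c["cy"])/c["fy"]*z,z,np.ones_like(z)])@np.array(c["pose"]).T
    P=P[...,:3]; P[z==0]=np.nan
    return P
E
python3 - <<'E'
from h import *
s=manip.read_state(); print(s)
ims=[]
for n in("scene","top"):
    c=cam(n); np.save(f"{n}0.npy",c,allow_pickle=True); print(n,np.round(c["pose"],2).tolist(),c["fx"]); cv2.imwrite(f"pics/{n}0.png",c["image"])
E
```

```text
pics
{'clock': 0.0, 'joints': array([-1.25559008e+00,  3.00473442e-01,  1.52157935e+00, -1.44319468e-05,
        1.32065745e+00, -6.65505284e-02]), 'qd': array([-0.0008534 , -0.00054453, -0.00045565, -0.00265347, -0.00078502,
        0.00063604]), 'effort': array([ 4.21532131e-04, -5.31811595e+01, -3.52739525e+01,  7.07983668e-02,
        2.43141095e-02, -1.27098001e-04]), 'eef_pos': array([ 204.83624139, -510.13595415,  182.78578147]), 'eef_rot': array([-3.14047661e+00, -6.03732214e-05,  3.81760326e-01]), 'wrist_force': array([ 0.02138331,  0.02385136, -0.62363511]), 'moment': array([-0.02396698, -0.04173281, -0.01226733]), 'finger_gap': 93.8687788398305}
scene [[-0.91, -0.3, 0.3, 231.05], [-0.42, 0.62, -0.66, 578.46], [0.02, -0.73, -0.69, 778.9], [0.0, 0.0, 0.0, 1.0]] 451.1026488233005
top [[0.0, -1.0, 0.08, 438.0], [-1.0, -0.0, 0.02, -42.18], [-0.02, -0.08, -1.0, 1126.59], [0.0, 0.0, 0.0, 1.0]] 457.5162192973778
```

View pics/scene0.png

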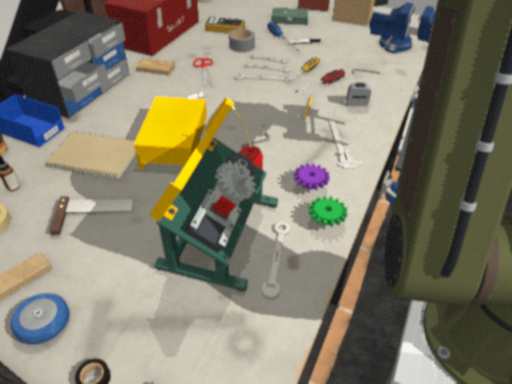

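View pics/top0.png

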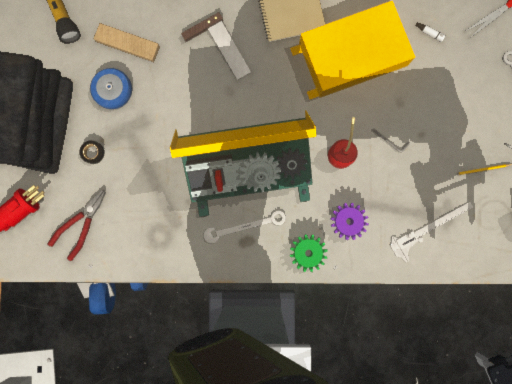

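Run:
```python
from h import *
a=np.load("top0.npy",allow_pickle=True).item(); b=np.load("scene0.npy",allow_pickle=True).item()
A=cv2.resize(a["image"][105:220,160:325],None,fx=4.4,fy=4.4,interpolation=2)[:,:400*2]
A=cv2.resize(a["image"][110:210,165:325],(480,300),interpolation=2)
B=cv2.resize(b["image"][90:300,150:285],(320,498),interpolation=2)
M=np.zeros((500,800,3),np.uint8); M[:300,:480]=A; M[:498,480:]=B
cv2.imwrite("pics/crop0.png",M)
for n,c in(("top",a),("scene",b)):
    P=pts(c); h=cv2.cvtColor(c["image"],cv2.COLOR_BGR2HSV)
    near=(P[...,0]>350)&(P[...,0]<700)&(abs(P[...,1])<250)&(P[...,2]>15)
    g=near&(h[...,0]>65)&(h[...,0]<95)&(h[...,1]>90)
    Q=P[g]; 
    # RANSAC plane
    rng=np.random.default_rng(0);best=None
    for _ in range(500):
        p=Q[rng.choice(len(Q),3,False)];nn=np.cross(p[1]-p[0],p[2]-p[0]);L=np.linalg.norm(nn)
        if L<1:continue
        nn/=L; ok=abs((Q-p[0])@nn)<2
        if best is None or ok.sum()>best.sum(): best=ok
    R=Q[best];m=R.mean(0);nn=np.linalg.svd(R-m)[2][2];nn*=np.sign(nn[2])
    print(n,len(Q),best.sum(),m.round(1),nn.round(3),np.degrees(np.arccos(nn[2])),"yaw",np.degrees(np.arctan2(-nn[1],-nn[0])))
    r=near&((h[...,0]<8)|(h[...,0]>172))&(h[...,1]>120)&(h[...,2]>60)
    k,l,st,ce=cv2.connectedComponentsWithStats(r.astype(np.uint8))
    for i in range(1,k):
        if st[i,4]>15: print(" red",ce[i].round(1),st[i,4],np.nanmedian(P[l==i],0).round(1),np.nanmax(P[l==i][:,2]).round(1))
    y=near&(h[...,0]>18)&(h[...,0]<35)&(h[...,1]>150)&(P[...,0]<600)
    print(" yellow",y.sum(),np.nanmin(P[y],0).round(1),np.nanmax(P[y],0).round(1))
    yy,xx=np.nonzero(y)
    for i in (np.argmin(xx),np.argmax(xx),np.argmax(yy)): print((xx[i],yy[i]),P[yy[i],xx[i]].round(1))
```

```text
top 84 36 [ 462.8 -136.7   68.8] [-0.273 -0.065  0.96 ] 16.27882675981833 yaw 13.354124869064481
 red [339.9 154.1] 496 [ 605.1 -225.2   65.5] 83.4
 red [218.5 180.2] 136 [532.9  47.6 176.2] 190.8
 yellow 837 [569.2 -85.1 138.5] [600.  133.2 273. ]
(np.int64(170), np.int64(146)) [589.7 132.2 266.4]
(np.int64(284), np.int64(141)) [599.7 -85.1 262.9]
(np.int64(172), np.int64(157)) [569.7 129.6 258.5]
scene 4202 2226 [588.2  22.6 133.8] [-0.497 -0.073  0.865] 30.161939446479906 yaw 8.400107559164127
 red [252.9 155.3] 294 [ 596.9 -226.1   66.3] 144.6
 red [223.3 206. ] 286 [531.9  54.5 167.8] 188.2
 yellow 861 [567.6 -84.3 204.9] [600.  137.3 271.3]
(np.int64(164), np.int64(193)) [599.3 136.8 244.7]
(np.int64(224), np.int64(118)) [600.  -84.3 262. ]
(np.int64(167), np.int64(209)) [599.3 136.1 204.9]
```

View pics/crop0.png

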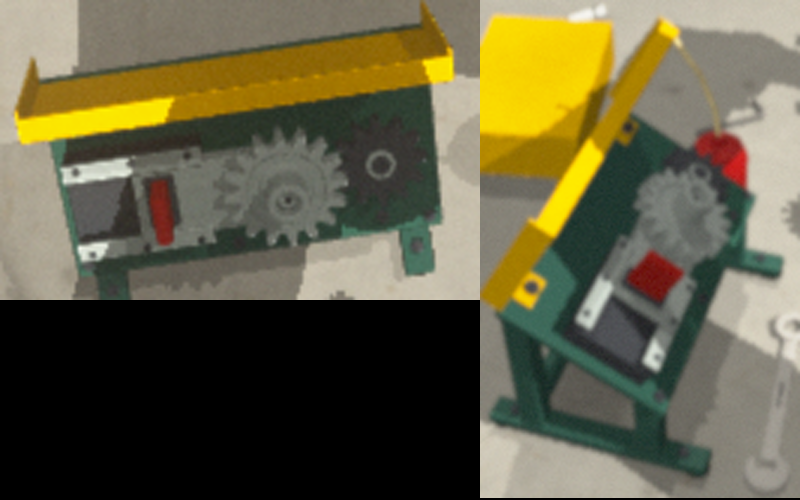

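Run:
```python
from h import *
a=np.load("top0.npy",allow_pickle=True).item(); b=np.load("scene0.npy",allow_pickle=True).item()
n=None
def ray(c,u,v):
    T=np.array(c["pose"]);d=T[:3,:3]@np.array([(u-c["cx"])/c["fx"],(v-c["cy"])/c["fy"],1]);return T[:3,3],d
yaw=np.radians(8.2)
X=np.array([np.cos(yaw)*.866,np.sin(yaw)*.866,.5]);Y=np.array([-np.sin(yaw),np.cos(yaw),0]);Z=np.cross(X,Y)
P=pts(b);h=cv2.cvtColor(b["image"],cv2.COLOR_BGR2HSV)
near=(P[...,0]>400)&(P[...,0]<700)&(abs(P[...,1])<200)&(P[...,2]>40)
g=near&(h[...,0]>65)&(h[...,0]<95)&(h[...,1]>90)
q=P[g]@Z; hist,e=np.histogram(q,100);i=hist.argmax();d=np.median(q[abs(q-e[i])<4]);print("deck face d",d)
def hit(c,u,v,z):
    o,r=ray(c,u,v); return o+r*((d+6+z-o@Z)/(r@Z))
O1=hit(a,261,176.7,62); O=O1-62*Z; print("from hub top",O)
for nme,(u,v),z in(("motor nut",(291.7,165),18),):
    p=hit(a,u,v,z);print(nme,((p-O)@np.c_[X,Y,Z]).round(1))
for nm,c in(("top",a),("scene",b)):
    P=pts(c);h=cv2.cvtColor(c["image"],cv2.COLOR_BGR2HSV)
    D=(P-O)@np.c_[X,Y,Z]
    r=((h[...,0]<8)|(h[...,0]>172))&(h[...,1]>120)&(abs(D[...,0])<40)&(D[...,1]>40)&(D[...,1]<180)
    for lo,hi in((25,60),(60,70)):
        s=r&(D[...,2]>lo)&(D[...,2]<hi);print(nm,"handle",lo,s.sum(),np.round(np.percentile(D[s],[3,50,97],axis=0),1).tolist() if s.sum() else "")
    y=(h[...,0]>18)&(h[...,0]<35)&(h[...,1]>130)&(D[...,0]>40)&(D[...,0]<150)&(D[...,1]>-140)&(D[...,1]<190)&(D[...,2]>-10)&(D[...,2]<125)
    print(nm,"yellow",np.round(np.percentile(D[y],[1,5,25,50,75,95,99],axis=0),0).tolist())
    s=y&(D[...,2]>100);print("  lip",np.round(np.percentile(D[s],[1,50,99],axis=0),0).tolist())
    s=y&(D[...,2]<95);print("  low",np.round(np.percentile(D[s],[1,50,99],axis=0),0).tolist())
    # gear top surface points
    s=(np.hypot(D[...,0],D[...,1])<46)&(D[...,2]>20)
    print("  gear z",np.round(np.percentile(D[s][:,2],[5,25,50,75,95]),1))
    s=s&(D[...,2]>56)&(D[...,2]<68);print("  hubtop",s.sum(),D[s].mean(0).round(1))
    s=(abs(D[...,0])<40)&(D[...,1]<-30)&(D[...,1]>-110)&(D[...,2]>8)&(D[...,2]<22);print("  motor",D[s].mean(0).round(1))
```

```text
deck face d -176.85136309974183
from hub top [570.9572452  -36.77549096 125.9684705 ]
motor nut [ -2.3 -70.1  18. ]
top handle 25 62 [[-12.3, 84.0, 27.3], [12.6, 86.6, 47.2], [14.8, 95.4, 59.5]]
top handle 60 72 [[-18.3, 85.2, 60.2], [-2.0, 89.8, 63.3], [13.7, 94.7, 66.4]]
top yellow [[45.0, -111.0, -7.0], [87.0, -106.0, -2.0], [88.0, -47.0, 26.0], [89.0, 26.0, 58.0], [95.0, 100.0, 105.0], [102.0, 159.0, 108.0], [107.0, 164.0, 109.0]]
  lip [[86.0, -112.0, 102.0], [95.0, 26.0, 106.0], [103.0, 164.0, 109.0]]
  low [[44.0, -111.0, -8.0], [88.0, 27.0, 30.0], [108.0, 164.0, 82.0]]
  gear z [ 26.1  34.4  37.1 551.6 580.3]
  hubtop 124 [-1.9  0.8 61.3]
  motor [ -0.3 -69.9  14.1]
scene handle 25 205 [[-17.0, 93.5, 26.4], [-1.5, 96.4, 42.9], [13.5, 98.2, 59.4]]
scene handle 60 78 [[-16.9, 87.2, 60.3], [-1.8, 93.2, 62.9], [12.9, 96.8, 65.0]]
scene yellow [[68.0, -112.0, -7.0], [74.0, -109.0, -3.0], [88.0, -12.0, 39.0], [94.0, 106.0, 104.0], [99.0, 166.0, 106.0], [105.0, 167.0, 107.0], [107.0, 168.0, 108.0]]
  lip [[85.0, -110.0, 102.0], [94.0, 57.0, 106.0], [104.0, 167.0, 108.0]]
  low [[67.0, -112.0, -7.0], [93.0, 166.0, 28.0], [107.0, 168.0, 93.0]]
  gear z [22.6 32.9 35.3 37.5 61.3]
  hubtop 113 [-2.8  3.2 60.6]
  motor [ -0.9 -74.7  13.9]
```

Request:
arm_command(rows=[20, 30, 45, -2, 60, 28, 50, 22, -3, 45, 28, 50, 22, -3, 45, 28, 50, 20, -3, 45, 28, 50, 10, -2.7, 45], newtons=20)

```text
clock: 0.72
eef_pos: [337.5, -278.8, 303.2]
eef_rot: [3.141, -0.001, 0.141]
wrist_force: [0.8, -0.3, 0.1]
finger_gap: 47.4
```

Request:
arm_command(rows=[30, 54, 0, 0, 45, 30, 54, 0, 0, 45, 30, 54, 0, 0, 45, 30, 54, 0, 0, 45, 30, 54, 0, 0, 45])

```text
clock: 1.35
eef_pos: [487.5, -8.3, 302.3]
eef_rot: [3.142, 0.0, 0.143]
wrist_force: [0.6, -1.0, 1.1]
finger_gap: 44.9
```

Request:
arm_command(rows=[20, 28, -25, 0, 45, 19, 28, -27, 0, 45, 0, 0, -20, 0, 45, 0, 0, -20, 0, 45, 0, 0, 0, 0, 45])

```text
clock: 1.98
eef_pos: [525.2, 45.6, 209.0]
eef_rot: [-3.141, 0.003, 0.143]
wrist_force: [0.3, -0.1, 0.5]
finger_gap: 45.2
```

Run:
```python
from h import *
c=cam("scene");a=cam("top")
M=np.zeros((480,800,3),np.uint8)
M[:,:400]=cv2.resize(c["image"][60:252,130:290],(400,480),interpolation=2)
M[:300,400:]=cv2.resize(a["image"][90:210,165:325],(400,300),interpolation=2)
cv2.imwrite("pics/p1.png",M);print(manip.read_state()["eef_pos"])
```

```text
[526.10351903  45.55641966 210.9999074 ]
```

View pics/p1.png

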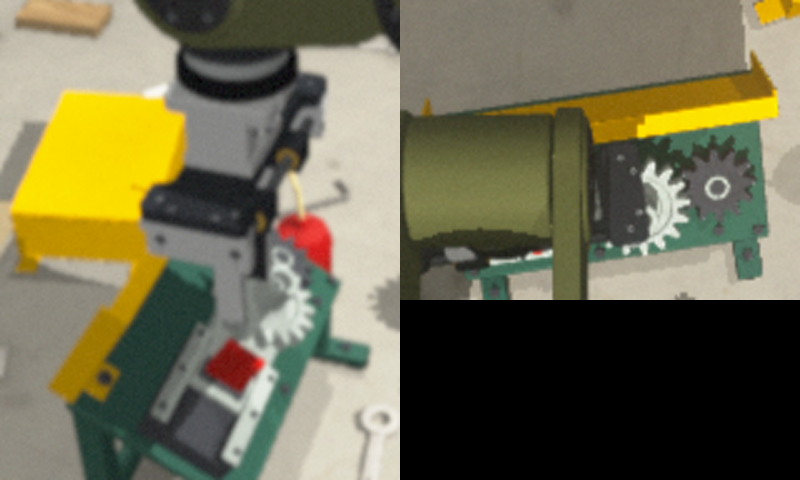

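Request:
arm_command(rows=[3, 4, -10, 0, 45, 0, 0, -12, 0, 45, 0, 0, -12, 0, 45, 0, 0, -8, 0, 45, 0, 0, 0, 0, 45])

```text
clock: 2.7
eef_pos: [528.7, 49.6, 167.7]
eef_rot: [-3.141, 0.001, 0.143]
wrist_force: [0.0, -0.7, 1.1]
finger_gap: 44.8
```

Request:
arm_command(rows=[0, 0, 0, 0, 0, 0, 0, 0, 0, 0, 0, 0, 0, 0, 0, 0, 0, 0, 0, 0, 0, 0, 0, 0, 0])

```text
clock: 3.32
eef_pos: [528.9, 49.6, 168.4]
eef_rot: [-3.142, -0.0, 0.143]
wrist_force: [-0.1, -0.4, -0.3]
finger_gap: 0.9
```

Run:
```python
from h import *
c=cam("scene")
cv2.imwrite("pics/p2.png",cv2.resize(c["image"][130:270,150:290],(700,600),interpolation=2))
P=pts(c);h=cv2.cvtColor(c["image"],cv2.COLOR_BGR2HSV)
r=((h[...,0]<8)|(h[...,0]>172))&(h[...,1]>120)&(P[...,1]>0)&(P[...,1]<200)&(P[...,0]>480)&(P[...,0]<600)
print(r.sum(),np.percentile(P[r],[2,25,50,75,98],axis=0).round(1))
```

```text
266 [[496.8  30.5 145.7]
 [523.3  52.9 158.8]
 [531.2  54.7 169. ]
 [538.8  55.8 176.4]
 [551.9  58.3 297.8]]
```

View pics/p2.png

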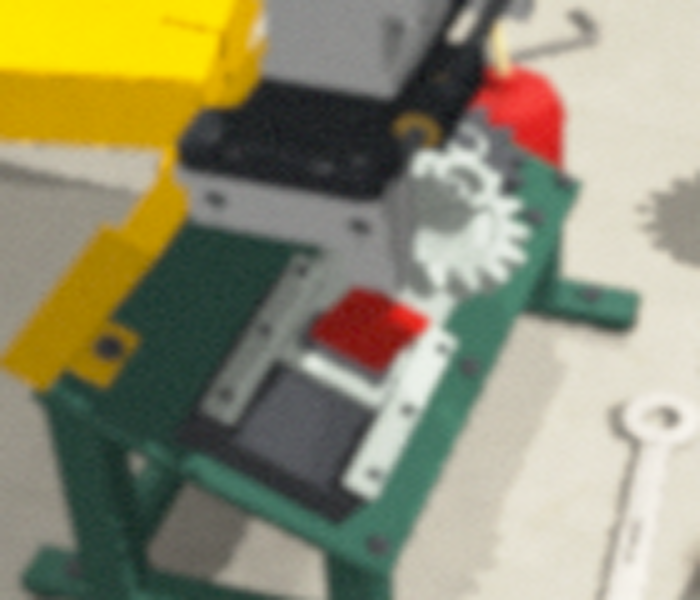

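Run:
```python
from h import *
c=cam("scene");P=pts(c)
for y in (170,176,182,188,191,194,198,202,206):
    print(y,[P[y,x].round(0).tolist() for x in (219,224,229,233)])
print(manip.read_state())
```

```text
170 [[494.0, 128.0, 329.0], [486.0, 126.0, 331.0], [484.0, 114.0, 322.0], [566.0, -53.0, 162.0]]
176 [[492.0, 133.0, 322.0], [484.0, 131.0, 323.0], [518.0, 53.0, 248.0], [553.0, -28.0, 170.0]]
182 [[496.0, 126.0, 303.0], [488.0, 125.0, 305.0], [517.0, 55.0, 235.0], [551.0, -23.0, 158.0]]
188 [[497.0, 126.0, 289.0], [489.0, 124.0, 291.0], [517.0, 56.0, 222.0], [545.0, -12.0, 153.0]]
191 [[535.0, 62.0, 212.0], [525.0, 61.0, 215.0], [517.0, 58.0, 216.0], [542.0, -6.0, 152.0]]
194 [[536.0, 61.0, 204.0], [525.0, 62.0, 209.0], [517.0, 57.0, 208.0], [542.0, -6.0, 143.0]]
198 [[543.0, 50.0, 180.0], [531.0, 51.0, 186.0], [517.0, 57.0, 197.0], [540.0, -1.0, 136.0]]
202 [[540.0, 56.0, 176.0], [530.0, 54.0, 179.0], [522.0, 49.0, 178.0], [536.0, 8.0, 135.0]]
206 [[540.0, 57.0, 167.0], [530.0, 55.0, 169.0], [519.0, 54.0, 173.0], [514.0, 49.0, 171.0]]
{'clock': 3.425, 'joints': array([2.45772164e-02, 2.70982873e-01, 1.59388223e+00, 5.86529193e-05,
       1.27675734e+00, 1.45265980e+00]), 'qd': array([ 7.31235128e-04,  1.80831654e-03, -6.39881604e-05, -5.78791840e-04,
        1.80036273e-03, -7.76434179e-04]), 'effort': array([-4.16501298e-04, -5.10121965e+01, -3.48079741e+01,  2.35229451e-02,
       -7.13534933e-02, -1.61756134e-05]), 'eef_pos': array([528.9157537 ,  49.62938944, 168.33363773]), 'eef_rot': array([-3.14153340e+00,  2.29650217e-05,  1.42696748e-01]), 'wrist_force': array([-0.17811346,  0.16597926,  0.0715314 ]), 'moment': array([0.01551014, 0.08417624, 0.01815334]), 'finger_gap': 0.5644100020717094}
```

Run:
```python
from h import *
for n in("top","scene"):
    c=np.load(n+"0.npy",allow_pickle=True).item();P=pts(c)
    for r in((300,450),(450,600)):
        for y in((-200,-50),(-50,100),(100,250)):
            s=(P[...,0]>r[0])&(P[...,0]<r[1])&(P[...,1]>y[0])&(P[...,1]<y[1])&(P[...,2]<40)
            if s.sum()>50: print(n,r,y,np.median(P[s][:,2]).round(1))
```

```text
top (300, 450) (-200, -50) 0.3
top (300, 450) (-50, 100) 0.0
top (300, 450) (100, 250) -0.4
top (450, 600) (-200, -50) 0.1
top (450, 600) (-50, 100) -0.2
top (450, 600) (100, 250) -0.3
scene (300, 450) (-200, -50) -0.2
scene (300, 450) (-50, 100) -0.1
scene (300, 450) (100, 250) -0.4
scene (450, 600) (-200, -50) -0.1
scene (450, 600) (-50, 100) -0.4
scene (450, 600) (100, 250) -0.2
```

Request:
arm_command(rows=[0, 0, 0, 0, 45, 0, 0, 0, 0, 45, 0, 0, 0, 0, 45, 0, 0, 0, 0, 45, 0, 0, -5, 0, 45])

```text
clock: 4.05
eef_pos: [529.1, 49.6, 163.4]
eef_rot: [3.142, -0.001, 0.143]
wrist_force: [1.1, -0.5, -0.8]
finger_gap: 44.6
```

Request:
arm_command(rows=[0, 0, -6, 0, 45, 0, 0, -6, 0, 45, 0, 0, -6, 0, 45, 0, 0, -4, 0, 45, 0, 0, 0, 0, 45])

```text
clock: 4.68
eef_pos: [528.8, 49.6, 141.0]
eef_rot: [-3.142, 0.0, 0.143]
wrist_force: [0.4, 0.1, -1.0]
finger_gap: 44.9
```

Run:
```python
from h import *
c=cam("scene");P=pts(c)
cv2.imwrite("pics/p3.png",cv2.resize(c["image"][130:270,150:290],(560,480),interpolation=2))
for x in (219,224,229):
    print(x,[P[y,x].round(0).tolist() for y in range(186,226,4)])
```

```text
219 [[492.0, 133.0, 301.0], [494.0, 132.0, 291.0], [497.0, 127.0, 277.0], [498.0, 125.0, 266.0], [523.0, 84.0, 209.0], [523.0, 84.0, 199.0], [525.0, 83.0, 187.0], [525.0, 84.0, 177.0], [537.0, 63.0, 141.0], [535.0, 69.0, 135.0]]
224 [[485.0, 131.0, 303.0], [485.0, 132.0, 295.0], [487.0, 129.0, 283.0], [489.0, 125.0, 269.0], [513.0, 84.0, 213.0], [514.0, 82.0, 201.0], [514.0, 83.0, 191.0], [515.0, 82.0, 179.0], [529.0, 59.0, 140.0], [527.0, 64.0, 134.0]]
229 [[492.0, 102.0, 276.0], [484.0, 117.0, 283.0], [484.0, 117.0, 274.0], [484.0, 118.0, 266.0], [521.0, 51.0, 180.0], [520.0, 53.0, 172.0], [520.0, 54.0, 161.0], [527.0, 42.0, 137.0], [525.0, 46.0, 129.0], [517.0, 61.0, 136.0]]
```

View pics/p3.png

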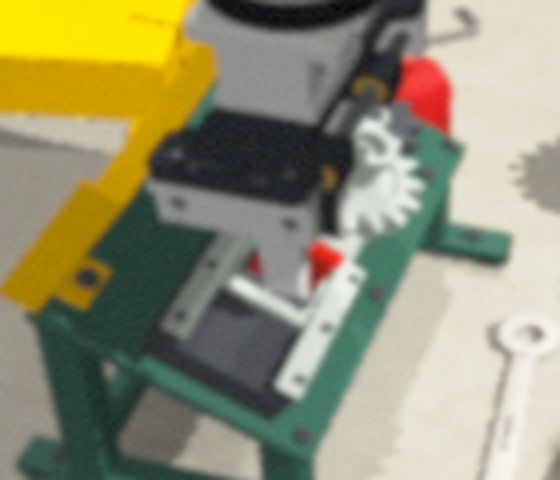

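Request:
arm_command(rows=[0, 0, -5, 0, 45, 0, 0, -5, 0, 45, 0, 0, 0, 0, 0, 0, 0, 0, 0, 0, 0, 0, 0, 0, 0])

```text
clock: 5.35
eef_pos: [529.0, 49.6, 131.5]
eef_rot: [-3.142, -0.0, 0.143]
wrist_force: [0.1, 0.3, 0.5]
finger_gap: 18.6
```

Request:
arm_command(rows=[0, 0, 0, 0, 0, 0, 0, 0, 0, 0, 0, 0, 0, 0, 0])

```text
clock: 5.72
eef_pos: [529.0, 49.5, 131.5]
eef_rot: [3.141, -0.0, 0.143]
wrist_force: [-0.3, -1.4, 1.3]
finger_gap: 11.6
```

Request:
arm_command(rows=[-1.4, 9.9, 0, 0, 0, -1.4, 9.9, 0, 0, 0, -1.4, 9.9, 0, 0, 0, -1.4, 9.9, 0, 0, 0, -1.4, 9.9, 0, 0, 0])

```text
clock: 6.35
eef_pos: [521.7, 98.8, 131.5]
eef_rot: [3.14, 0.001, 0.143]
wrist_force: [-2.1, -6.2, 3.5]
finger_gap: 11.9
```

Request:
arm_command(rows=[-0.6, 4, 0, 0, 0, -0.6, 4, 0, 0, 0, 0, 0, 0, 0, 0])

```text
clock: 6.72
eef_pos: [520.5, 107.2, 131.5]
eef_rot: [3.141, 0.001, 0.143]
wrist_force: [-3.3, -1.9, 3.2]
finger_gap: 11.5
```

Request:
arm_command(rows=[-0.3, 2, 0, 0, 0, 0, 0, 0, 0, 0])

```text
clock: 6.98
eef_pos: [520.5, 107.1, 131.4]
eef_rot: [3.138, 0.001, 0.142]
wrist_force: [-1.2, -15.7, 3.6]
finger_gap: 11.9
```

```bash
cat >> h.py <<'E'
yaw=np.radians(8.2); O=np.array([569.8,-37,125.3])
X=np.array([np.cos(yaw)*.866,np.sin(yaw)*.866,.5]);Y=np.array([-np.sin(yaw),np.cos(yaw),0]);Z=np.cross(X,Y); B=np.c_[X,Y,Z]
def deck(P): return (P-O)@B
E
python3 - <<'E'
from h import *
M=np.zeros((480,800,3),np.uint8)
for n in("scene","top"):
    c=cam(n);D=deck(pts(c));h=cv2.cvtColor(c["image"],cv2.COLOR_BGR2HSV)
    r=((h[...,0]<8)|(h[...,0]>172))&(h[...,1]>120)&(abs(D[...,0])<40)&(D[...,1]>40)&(D[...,1]<180)&(D[...,2]<70)&(D[...,2]>20)
    print(n,r.sum(),np.percentile(D[r],[3,50,97],axis=0).round(1).tolist() if r.sum() else '')
    s=(np.hypot(D[...,0],D[...,1])>24)&(np.hypot(D[...,0],D[...,1])<40)&(D[...,2]>5)&(D[...,2]<45)
    if s.sum()>50:
        A=np.c_[D[s][:,:2],np.ones(s.sum())];print(" gear top plane",np.linalg.lstsq(A,D[s][:,2],rcond=None)[0].round(3),np.percentile(D[s][:,2],[10,50,90]).round(1))
    if n=="scene":M[:,:400]=cv2.resize(c["image"][110:280,150:290],(400,480),interpolation=2)
    else: M[:300,400:]=cv2.resize(c["image"][110:210,190:325],(400,300),interpolation=2)
cv2.imwrite("pics/p4.png",M)
E
```

```text
scene 50 [[-15.7, 145.0, 26.6], [-9.9, 153.4, 61.6], [10.7, 156.7, 65.2]]
 gear top plane [-4.000e-03 -8.800e-02  2.415e+01] [20.6 24.3 26.7]
top 0 
 gear top plane [-0.029 -0.05  23.824] [19.9 24.3 27.6]
```

View pics/p4.png

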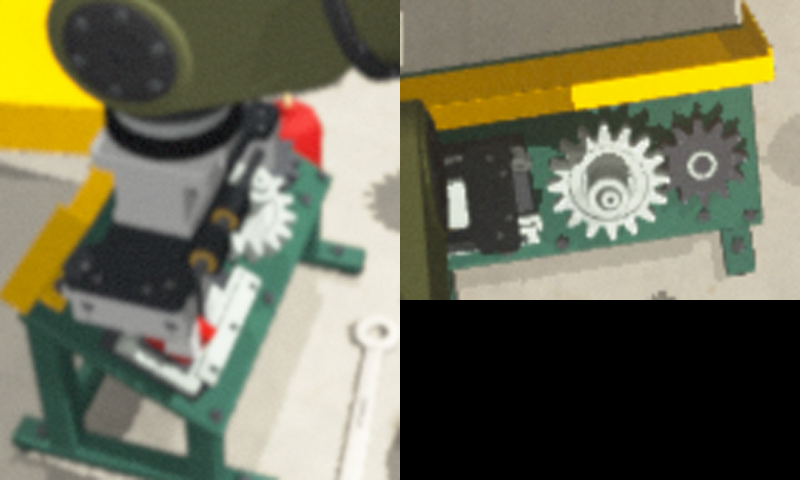

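```bash
cat > phase.py <<'E'
from h import *
def proj(c,W):
    T=np.linalg.inv(np.array(c["pose"]));q=W@T[:3,:3].T+T[:3,3];return (q[...,0]/q[...,2]*c["fx"]+c["cx"]).astype(np.float32),(q[...,1]/q[...,2]*c["fy"]+c["cy"]).astype(np.float32)
def phase(c,cx,cy,ztop,N,rs,tilt=(0,0),skip=None):
    g=cv2.cvtColor(c["image"],cv2.COLOR_BGR2HSV)[...,1].astype(np.float32)
    th=np.radians(np.arange(0,360,.5))
    out=[]
    for r in rs:
        x=r*np.cos(th);y=r*np.sin(th)
        W=O+np.c_[cx+x,cy+y,ztop+tilt[0]*x+tilt[1]*y]@B.T
        u,v=proj(c,W);s=cv2.remap(g,u[None],v[None],1)[0]
        s=-(s)  # metal = low saturation = high
        out.append(s)
    s=np.mean(out,0)
    w=np.ones_like(th) if skip is None else np.array([not any(a<=t<b for a,b in skip) for t in np.degrees(th)],float)
    s=s-np.average(s,weights=w)
    h=np.sum(w*s*np.exp(-1j*N*th))
    return (-np.angle(h)/N), abs(h)/np.sqrt((w*s*s).sum()*w.sum())
E
cat > mesh.py <<'E'
from phase import *
c=cam("top")
for dx in(-2,0,2):
    g,q=phase(c,dx,1,24.3,16,(40,41,42,43),(-.02,-.07)); m,qm=phase(c,dx/2,-70.5,14,12,(29,30,31,32,33))
    gd=np.degrees(g);md=np.degrees(m)
    # motor tooth nearest +y dir from motor (angle 90): offset
    mt=(md-90+15)%30-15; gt=(gd-(-90)+11.25)%22.5-11.25
    # gap of gear must lie where motor tooth is: tooth on motor at angle mt -> arc 35*mt(rad) along -x for +; on gear at -90: + is along +x
    need=-mt*30/22.5*1.0  # equivalent gear angle of motor tooth (pitch-scaled)
    turn=(need-gt+11.25+11.25)%22.5-11.25
    print(dx,"gear tooth off",round(gt,1),round(q,2),"motor",round(mt,1),round(qm,2),"turn needed deg about +z",round(turn,1))
E
python3 mesh.py
```

```text
-2 gear tooth off -2.8 0.42 motor -0.5 0.44 turn needed deg about +z -7.7
0 gear tooth off -2.6 0.54 motor -1.0 0.47 turn needed deg about +z -7.4
2 gear tooth off -2.3 0.49 motor -1.5 0.48 turn needed deg about +z -7.0
```

Request:
arm_command(rows=[0, 0, 0, 0, 35, 0, 0, 0, 0, 35, -1, 0, 10, 0, 50, -5, 0, 20, 0, 50, 0, 0, 40, 0, 50])

```text
clock: 7.75
eef_pos: [513.6, 109.2, 201.7]
eef_rot: [-3.141, 0.002, 0.143]
wrist_force: [-0.3, -0.0, 1.1]
finger_gap: 49.7
```

Request:
arm_command(rows=[8, -37, 0, 0, 60, 8, -37, 0, 1, 60, 8, -37, -5, 2, 60, 8, -37, -10, 2, 60, 1.5, -1, -5, 0, 60])

```text
clock: 8.38
eef_pos: [548.0, -41.5, 181.4]
eef_rot: [-3.142, 0.0, 0.228]
wrist_force: [-1.6, 0.7, 0.5]
finger_gap: 60.1
```

Request:
arm_command(rows=[0, 0, -12, 0, 60, 0, 0, -12, 0, 60, 0, 0, -10, 0, 60, 0, 0, -8, 0, 60, 0, 0, 0, 0, 60])

```text
clock: 9.0
eef_pos: [547.7, -39.7, 138.8]
eef_rot: [-3.141, 0.001, 0.23]
wrist_force: [0.7, -0.2, -0.7]
finger_gap: 59.9
```

Run:
```python
from h import *
c=cam("scene");P=pts(c);D=deck(P)
cv2.imwrite("pics/p5.png",cv2.resize(c["image"][90:230,170:310],(600,600),interpolation=2))
s=(abs(P[...,0]-547)<25)&(P[...,1]>-20)&(P[...,1]<15)&(P[...,2]>150)&(P[...,2]<230)
print(s.sum(),np.percentile(P[s],[2,50,98],axis=0).round(1).tolist())
print(manip.read_state()["eef_pos"],manip.read_state()["wrist_force"])
```

```text
272 [[528.1, -16.0, 150.9], [537.8, -0.1, 192.5], [569.3, 3.7, 223.6]]
[547.92606778 -39.77396819 139.30385424] [-0.33466843  0.14927259  0.64356672]
```

View pics/p5.png

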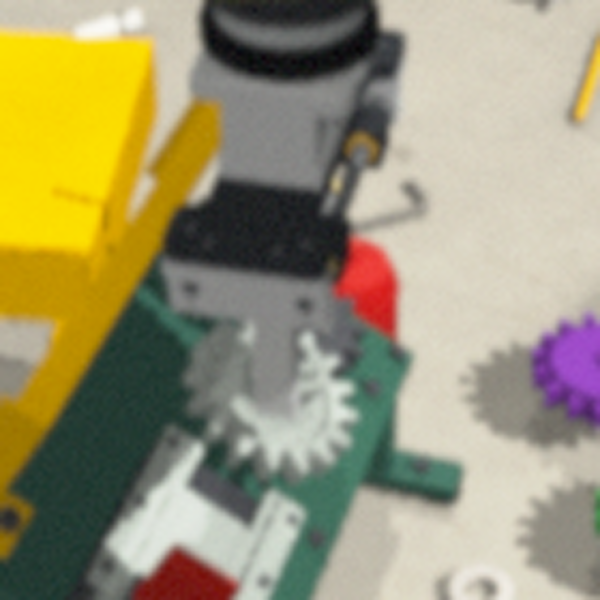

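Request:
arm_command(rows=[0, 0, -5, 0, 60, 0, 0, -4, 0, 60, 0, 0, 0, 0, 20, 0, 0, 0, 0, 20, 0, 0, 0, 0, 20], newtons=12)

```text
clock: 9.68
eef_pos: [547.9, -39.7, 130.5]
eef_rot: [-3.141, -0.0, 0.23]
wrist_force: [-4.5, 13.7, 2.3]
finger_gap: 33.5
```

Request:
arm_command(rows=[0, 0, 0, 0, 20, 0, 0, 0, 0, 20, 0, 0, 0, 0, 20])

```text
clock: 10.05
eef_pos: [547.5, -38.3, 130.4]
eef_rot: [-3.139, 0.0, 0.23]
wrist_force: [-4.5, 11.0, 1.8]
finger_gap: 30.2
```

Request:
arm_command(rows=[0.3, 2, 0, 0, 20, 0, 0, 0, -2.5, 20, 0, 0, 0, -2.5, 20, 0, 0, 0, -2.5, 20, 0, 0, 0, -2.5, 20])

```text
clock: 10.68
eef_pos: [548.0, -37.7, 130.5]
eef_rot: [-3.141, 0.0, 0.054]
wrist_force: [-3.4, 1.1, 2.7]
finger_gap: 29.1
```

```bash
cat > gz.py <<'E'
from h import *
for n in("scene","top"):
    c=cam(n);D=deck(pts(c))
    s=(np.hypot(D[...,0],D[...,1])>22)&(np.hypot(D[...,0],D[...,1])<40)&(D[...,2]>5)&(D[...,2]<40)
    if s.sum()>50:
        A=np.c_[D[s][:,:2],np.ones(s.sum())];print(n,s.sum(),"plane",np.linalg.lstsq(A,D[s][:,2],rcond=None)[0].round(3),np.percentile(D[s][:,2],[10,50,90]).round(1))
print(manip.read_state()["eef_pos"].round(1),manip.read_state()["wrist_force"].round(1))
E
python3 gz.py
```

```text
scene 462 plane [-0.034 -0.082 23.83 ] [17.6 23.5 26. ]
[548.  -37.7 130.5] [-4.1  0.8  3. ]
```

Request:
arm_command(rows=[0.5, 0, -1, 0, 20, 0.5, 0, -1, -1, 20, 0.5, 0, -1, 0, 20, 0, 0, 0, 0, 20])

```text
clock: 11.28
eef_pos: [550.1, -37.6, 129.0]
eef_rot: [-3.141, -0.002, 0.039]
wrist_force: [-8.0, 5.0, 15.8]
finger_gap: 29.2
```

```bash
python3 gz.py
```

```text
scene 462 plane [-1.4000e-02 -8.0000e-02  2.3346e+01] [17.  22.8 25.9]
[550.1 -37.6 129. ] [-6.9  3.2 15.1]
```

```bash
cat > ph2.py <<'E'
from phase import *
for n in("scene","top"):
    c=cam(n); 
    for sk in ([(0,100),(270,361)],[(0,130),(250,361)],[(0,150),(300,361)]):
        g,q=phase(c,0,0,24,16,(40,41,42,43),(-.02,-.08),sk)
        print(n,sk[0],round((np.degrees(g)+90+11.25)%22.5-11.25,1),round(q,2))
    if n=="scene": cv2.imwrite("pics/p6.png",cv2.resize(c["image"][130:230,180:280],(600,600),interpolation=2))
    else: print("top gear blocked?",)
E
python3 ph2.py
```

```text
scene (0, 100) -6.5 0.29
scene (0, 130) -6.0 0.38
scene (0, 150) -6.3 0.23
top (0, 100) -3.8 0.29
top (0, 130) -3.8 0.47
top (0, 150) -4.2 0.32
top gear blocked?
```

View pics/p6.png

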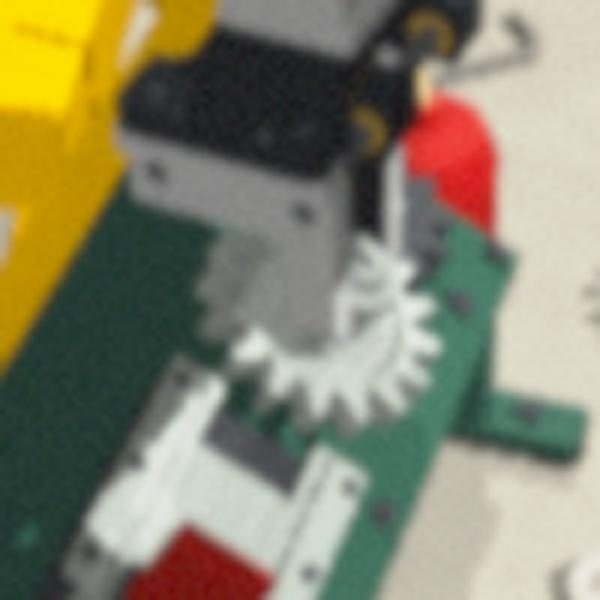

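Request:
arm_command(rows=[-1, 0, 2, 0, 45, 0, 0, 0, 4, 45, 0, 0, 0, 5, 45, 0, 1, 0, 2, 20, 0, 0, 0, 0, 20], newtons=30)

```text
clock: 12.1
eef_pos: [548.9, -37.7, 129.4]
eef_rot: [3.14, 0.0, 0.229]
wrist_force: [-3.2, -2.1, 3.6]
finger_gap: 29.8
```

Request:
arm_command(rows=[0, 0, 0, 0, 20, 0, 0, 0, 0, 20])

```text
clock: 12.35
eef_pos: [548.8, -37.7, 129.4]
eef_rot: [3.14, 0.0, 0.228]
wrist_force: [0.1, -3.9, -0.0]
finger_gap: 29.7
```

```bash
python3 ph2.py
```

```text
scene (0, 100) -5.7 0.27
scene (0, 130) -5.3 0.34
scene (0, 150) -5.4 0.21
top (0, 100) -3.4 0.26
top (0, 130) -3.3 0.41
top (0, 150) -3.7 0.37
top gear blocked?
```

Gear stayed; twist again with the firmer grip, easing down.

Request:
arm_command(rows=[0, 0, 0, -2.5, 20, 0, 0, 0, -2.5, 20, 0.3, 0, -0.5, -2, 20, 0.3, 0, -0.5, -2, 20, 0.3, 0, -0.5, -1, 20])

```text
clock: 13.08
eef_pos: [550.1, -37.5, 128.4]
eef_rot: [3.14, -0.002, 0.053]
wrist_force: [0.2, -5.5, 4.7]
finger_gap: 28.5
```

```bash
python3 ph2.py; python3 gz.py
```

```text
scene (0, 100) -10.2 0.27
scene (0, 130) -9.8 0.29
scene (0, 150) -10.1 0.24
top (0, 100) -7.7 0.25
top (0, 130) -7.6 0.38
top (0, 150) -7.5 0.29
top gear blocked?
scene 472 plane [-2.3000e-02 -8.0000e-02  2.3112e+01] [16.3 22.7 25.9]
[550.2 -37.6 128.4] [ 1.8 -5.2  3. ]
```

Request:
arm_command(rows=[-1, 0, 1, 0, 45, 0, 0, 0, 4, 45, 0, 0, 0, 5, 45, 0, 0, 0, 2, 20, 0, 0, 0, 0, 20])

```text
clock: 13.9
eef_pos: [548.9, -37.7, 129.0]
eef_rot: [3.14, -0.0, 0.246]
wrist_force: [1.8, -8.1, -1.4]
finger_gap: 28.8
```

Request:
arm_command(rows=[0, 0, 0, 0, 20, 0, 0, 0, 0, 20, 0.3, 0, -0.5, -2, 20, 0.3, 0, -0.5, -2, 20, 0.3, 0, -0.5, -2, 20])

```text
clock: 14.52
eef_pos: [549.8, -37.3, 128.8]
eef_rot: [3.141, -0.001, 0.14]
wrist_force: [-4.6, -2.6, 14.9]
finger_gap: 28.1
```

```bash
python3 ph2.py; python3 gz.py
```

```text
scene (0, 100) -6.4 0.07
scene (0, 130) -4.1 0.09
scene (0, 150) -3.8 0.05
top (0, 100) 8.5 0.06
top (0, 130) 6.6 0.09
top (0, 150) 9.7 0.11
top gear blocked?
scene 450 plane [-1.9000e-02  1.0000e-03  1.2891e+01] [ 9.5 12.9 15.1]
[549.9 -37.3 128.8] [-5.  -2.7 13.3]
```

Request:
arm_command(rows=[0, 0, 0, 0, 55, 0, 0, 0, 0, 55, -1, 0, 10, 0, 55, -4, 0, 25, 0, 55, -4, 0, 35, 0, 45])

```text
clock: 15.35
eef_pos: [540.0, -36.8, 198.1]
eef_rot: [-3.141, 0.001, 0.142]
wrist_force: [-0.2, 0.1, 1.1]
finger_gap: 47.9
```

Request:
arm_command(rows=[-7, 37, 0, 0, 45, -7, 37, 0, 0, 45, -5, 37, 0, 0, 45, 0, 34, 0, 0, 45, 0, 0, 0, 0, 45])

```text
clock: 15.98
eef_pos: [521.3, 109.8, 197.9]
eef_rot: [-3.141, -0.0, 0.145]
wrist_force: [0.8, -0.2, -0.6]
finger_gap: 45.1
```

```bash
python3 gz.py
python3 - <<'E'
from h import *
M=np.zeros((480,800,3),np.uint8)
c=cam("scene");M[:,:400]=cv2.resize(c["image"][110:280,150:290],(400,480),interpolation=2)
c=cam("top");M[:300,400:]=cv2.resize(c["image"][110:210,190:325],(400,300),interpolation=2)
cv2.imwrite("pics/p7.png",M)
E
```

```text
scene 283 plane [-1.000e-03 -1.700e-02  1.274e+01] [10.3 12.8 15.1]
top 561 plane [-5.0000e-03 -0.0000e+00  1.2908e+01] [10.1 13.2 15.5]
[521.5 108.  197.6] [0.3 1.5 1. ]
```

View pics/p7.png

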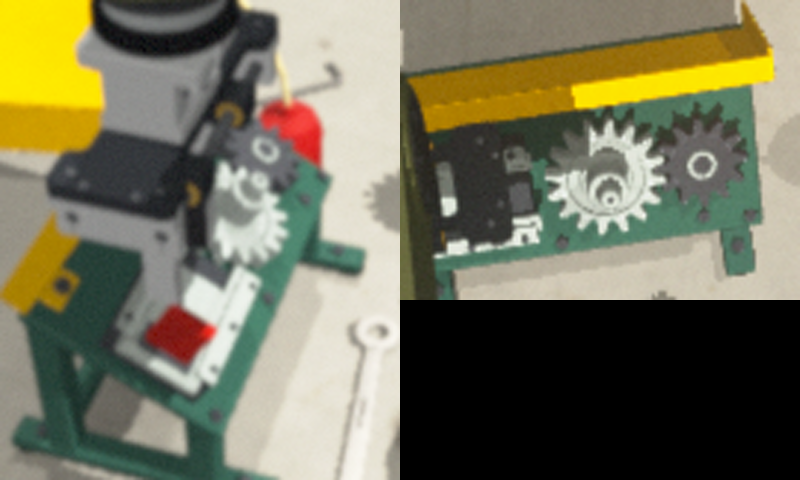

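Request:
arm_command(rows=[-0.5, -1, -20, 0, 45, 0, 0, -20, 0, 45, 0, 0, -16, 0, 45, 0, 0, -10, 0, 45, 0, 0, 0, 0, 0], newtons=25)

```text
clock: 16.8
eef_pos: [520.9, 106.9, 130.9]
eef_rot: [-3.142, 0.001, 0.142]
wrist_force: [0.2, -0.7, -0.2]
finger_gap: 38.3
```

Request:
arm_command(rows=[0, 0, 0, 0, 0, 0, 0, 0, 0, 0, 0, 0, 0, 0, 0, 0, 0, 0, 0, 0, 0, 0, 0, 0, 0])

```text
clock: 17.42
eef_pos: [521.2, 107.2, 131.7]
eef_rot: [-3.142, -0.001, 0.143]
wrist_force: [-0.5, 0.6, 5.0]
finger_gap: 12.2
```

Request:
arm_command(rows=[1.4, -9.9, 0, 0, 0, 1.4, -9.9, 0, 0, 0, 1.4, -9.9, 0, 0, 0, 1.4, -9.9, 0, 0, 0, 1, -7, 0, 0, 0])

```text
clock: 18.05
eef_pos: [528.1, 60.7, 131.7]
eef_rot: [-3.141, -0.001, 0.143]
wrist_force: [1.3, 6.0, 3.2]
finger_gap: 11.7
```

Request:
arm_command(rows=[0.8, -5.5, 0, 0, 0, 0.6, -4, 0, 0, 0, 0.3, -2, 0, 0, 0, 0, 0, 0, 0, 0])

```text
clock: 18.55
eef_pos: [529.8, 49.2, 131.7]
eef_rot: [-3.141, -0.001, 0.143]
wrist_force: [2.1, 4.0, 4.4]
finger_gap: 11.7
```

Request:
arm_command(rows=[0.3, -2, 0, 0, 0, 0.2, -1.5, 0, 0, 0, 0, 0, 0, 0, 0])

```text
clock: 18.92
eef_pos: [530.0, 47.9, 131.8]
eef_rot: [-3.138, -0.001, 0.144]
wrist_force: [0.6, 18.5, 5.3]
finger_gap: 11.8
```

Request:
arm_command(rows=[-0.2, 1.2, 0, 0, 0, 0, 0, 0, 0, 40, 0, 0, 0, 0, 40, 0, 0, 15, 0, 40, -5, 0, 30, 0, 45])

```text
clock: 19.55
eef_pos: [524.2, 46.5, 176.8]
eef_rot: [-3.141, 0.002, 0.142]
wrist_force: [0.3, -0.0, 0.4]
finger_gap: 44.1
```

Request:
arm_command(rows=[-20, 0, 40, 0, 60, -45, 0, 30, 0, 60, -50, 0, 10, 0, 60, -30, -40, 0, 0, 60, -30, -40, 0, 0, 60])

```text
clock: 20.18
eef_pos: [348.4, -34.0, 257.5]
eef_rot: [3.141, -0.002, 0.144]
wrist_force: [0.5, -1.0, 0.2]
finger_gap: 59.9
```

```bash
python3 gz.py
python3 - <<'E'
from h import *
M=np.zeros((480,800,3),np.uint8)
for n in("scene","top"):
    c=cam(n);D=deck(pts(c));h=cv2.cvtColor(c["image"],cv2.COLOR_BGR2HSV)
    r=((h[...,0]<8)|(h[...,0]>172))&(h[...,1]>120)&(abs(D[...,0])<40)&(D[...,1]>40)&(D[...,1]<180)&(D[...,2]<70)&(D[...,2]>58)
    print(n,r.sum(),np.percentile(D[r],[3,50,97],axis=0).round(1).tolist() if r.sum() else '')
    if n=="scene":M[:,:400]=cv2.resize(c["image"][110:280,150:290],(400,480),interpolation=2)
    else: M[:300,400:]=cv2.resize(c["image"][110:240,160:365],(400,300),interpolation=2)
cv2.imwrite("pics/p8.png",M)
E
```

```text
scene 422 plane [-0.036  0.156 16.613] [11.7 20.5 22.9]
top 611 plane [-0.024  0.153 16.959] [11.2 15.9 23.4]
[347.9 -35.5 257.6] [ 0.5 -0.6  0.2]
scene 87 [[-15.6, 86.6, 58.7], [-0.9, 92.6, 62.6], [14.5, 95.8, 65.4]]
top 82 [[-16.8, 83.2, 59.2], [0.7, 88.3, 62.6], [16.1, 93.7, 66.3]]
```

View pics/p8.png

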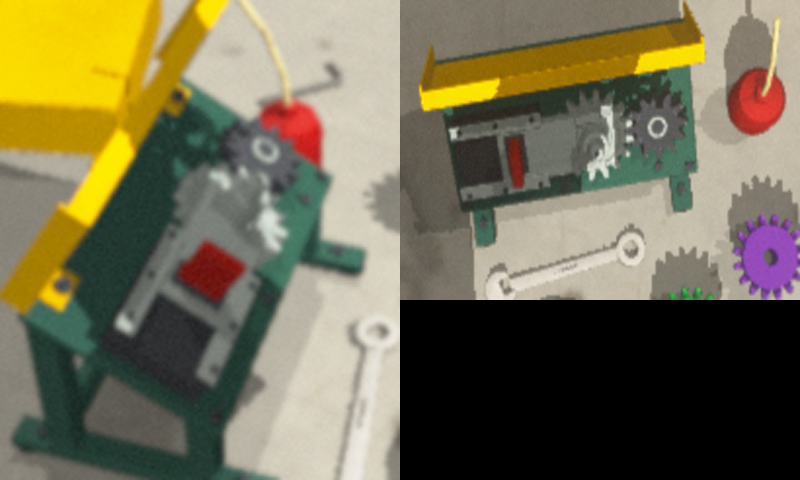

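```bash
python3 -c "
from cell import manip; manip.sign_off()"
```

```text
the job is handed in; nothing more can be done
```

The drive is back in gear and locked. I handed the job in at about 20 s; no verdict is reported.

**What I did:** I drew the lock slide back by its handle to its stop. Then I gripped the gear's hub and rocked it about the stud, re-gripping twice, until it dropped into mesh. I pushed the slide in until it stopped again and let go.

**Last checks:**
- **Gear:** With the slide still back, the top of the gear's disc measured about deck z 13 in both views, where home is 14, with tilt under 0.02 rad. Once the fork was in, it covered the disc and I couldn't measure the gear separately. The fork's top shows at about z 20–23, so it lies over the rim.
- **Slide:** It travelled 59.8 mm from stop to stop. The handle came back to deck y 88 in the top view, which is fully in. The scene view read 92.6, as it did when the slide started nearly in, because that view sees the handle's left face.
- **Other items:** The arm is clear and touching nothing. The oil can and spanner look unmoved in the picture.

**What disagreed:**
- **Tool height:** In the cameras the fingers stood 30–40 mm higher than the reported tool position. My first closing on the handle met nothing, so I set heights from the pictures after that.
- **Tilt:** The moves can only turn the tool about the vertical, so I couldn't come in along the stud's axis. I worked with an upright gripper kept just clear of the guard and twisted it only about 5 degrees either way.

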